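# Steady the rocking bottle stand

## Robot

A 7-joint arm with a two-finger parallel gripper is mounted at the origin on a cart in front of the work surface, level with it; the furniture and walls round the work are solid. World frame = base frame: x ahead of the robot, y to its left, z up, the work surface at z = 0. Lengths are in mm, angles in rad, forces in N, time in s.
With the tool pointing down it reaches from about 425 to 825 mm from the base axis. Payload 3.6 kg.
Tool frame: the origin (TCP) lies on the centre line of the jaws, within the pads' length; the fingertips stand 8 mm ahead of it and the grasp point (between the pads) lies 11 mm behind it; z points along the fingers, y is the line along which they close (so a half turn about z gives the same grasp; the last joint's range is limited). The gripper opens to 93 mm and grips with 3 to 60 N. Pads are 15 mm wide; open, the fingers measure 128 mm over their backs; the gripper's body (75 mm by 188 mm) begins 65 mm behind the grasp point.
Start: joints at [-1.232, 0.615, -0.013, 1.423, 0.008, 1.103, -0.04], TCP at [232.468, 606.977, 226.64] pointing down, gripper open.
Joint ranges: [-3.12, 3.12], [-0.3, 2.06], [-1.34, 1.32], [0.26, 2.42], [-1.36, 4.5], [0.01, 1.98], [-2.84, 2.84]. Speed limits (rad/s): [2.79, 2.79, 3.14, 3.14, 3.14, 3.14, 3.14].

## Interface

Orientations are given as a rotation vector (axis times angle).
In Python, from rig import r, eyes, job_done gives the robot as it stands.
- The arm moves only by the tool step_arm, never from a script. Its argument "rows" is a list that holds one entry, the list of rows, each a list of 7 numbers: the turn, a rotation vector about the world's x, y, z scaled (see below), then the shift along the world's x, y, z scaled (see below), then the opening, from 0 (shut) to 1 (fully open). In form: [[[wx, wy, wz, x, y, z, fingers], ...]]. A call has exactly 10 rows; each row is the pose to reach, as a shift and turn from the pose commanded when the call began; what a row does not reach only later rows make up. The controller multiplies each number of a shift by 0.25 m and each number of a turn by 60 degrees. A row lasts 1/12 s, in which the tool goes at most 41.7 mm and 7.16 degrees, less where a joint would pass 70% of its speed; a pose out of reach is approached as far as the arm can. A call with a number of a shift or a turn outside -1 to 1 is refused whole. A call with a gripper value outside its range is refused whole. The fingers move at their own pace and stop on an object; "force" is the grip in N (left out, the last holds). Time passes only in rows, so rows that repeat a pose let the fingers close, or fill a call up. It gives the time, the measured TCP pose, the force, the opening and the grip force at its end, in the units of the state.
- r.state(): the state, without advancing time (a new reading comes with each control period).
- eyes.read_camera(name): name is "side" or "top" or "wrist"; returns (picture, depth): 420x560x3 uint8, red, green, blue; 420x560 float32, mm along the optical axis (not along the pixel's ray), 0 where there is no reading.
- eyes.camera_model(name): a dict with "fx", "fy", "cx", "cy" (pixels), "pose" (4x4, takes a point from camera to world coordinates). Camera axes: x right, y down, z forward; pixel columns grow to the right and rows downward; lengths in mm; the calibration is good to about 2 mm. A picture is of the moment at which its call begins: read the wrist's pose just before it. camera_model takes no time and is no camera call; for the wrist camera it gives the pose at the moment of the call.
- job_done(): hands the job in; it is judged then, once.
The state is a dict: "t": time; "joint_pos": joint angles; "qvel": joint speeds; "joint_efforts": joint torques, N m; "tcp_pos": TCP position; "eef_rot": TCP orientation; "ft_force": force on the tool from outside, world axes, zero at the start; "wrist_torque": the same for the moment, N m; "opening": finger opening in mm; "finger_force": force on a finger pad.
Only numpy, scipy, OpenCV 4.12 (cv2) and the standard library are available. Lean on these libraries where they do the work, as an engineer would, in place of code of your own. Each camera call takes 0.05 s, during which the arm holds its last target. There are 200 camera calls.

## Task

The four-legged bottle stand rocks on its base board because its longer, ball-footed leg is not in the board's pocket. Lift the ink bottle off it and stand it upright on the floor of the nearby pen tray that holds only a stamp and an eraser (not the tray of pencils at the back), then turn the stand where it is, without picking it up off the board, until the ball foot drops into the pocket and the stand sits level on all four feet. Tip nothing over and leave everything else where it is.

Things in the scene. Friction and masses are not known exactly. Their poses are not given: they have to be found in the camera images.
- board: the base board: a fixed dark wood board, 160x160x18 mm, lying on the worktop; origin at the centre of its underside, z up, its top 18 mm above the origin. It has one shallow pocket (26 mm along its x, 24 mm along its y, 8 mm deep, cork-lined floor, edges bevelled 3 mm) centred 62 mm from the board's centre on its +x side.
- pocket (a point): centre of the floor of the board's pocket (10 mm above the board's underside, 62 mm along the board's +x)
- stand_drum (a point): the bottle stand, a loose brown wooden stool (0.3 kg): a round drum 58 mm across, 26 mm high, on four splayed legs 10 mm thick. This point is the drum's centre on the stand's axis, 13 mm below its flat top, 67 mm above the plane of the three slim feet; z is the axis, up. The drum can be gripped across its rim in any direction; the legs leave fingers most room 45 degrees off x and y
- long_foot (a point): underside of the ball foot. The stand's three slim feet are 38 mm from its axis along +y, -x, -y; the +x leg splays out to 62 mm, is 8 mm longer and ends in a 16 mm ball, this foot, 75 mm below the drum's centre. With the ball in the pocket (stand's x along the board's x) all four feet touch and the stand is level; otherwise it leans about 0.11 rad
- bottle_centre (a point): the ink bottle on the stand (another stands at the back), closed, dark, square, 42x42 mm and 55 mm high (square body to 34 mm, then a fixed round cap 30 mm across from 40 to 55 mm), 0.115 kg; at the start it stands on the stand's drum and leans with it. This point is at its centre, 27.5 mm above its underside; z is up, x and y are square to its flats
- tray_floor (a point): the pen tray (not the full one at the back), a fixed open walnut tray, 204 mm long (its x), 100 mm wide (its y), 17 mm high, walls 4 mm, inner floor 3 mm above the worktop; this point is the centre of the inner floor. The -x half holds the office stamp and the eraser; the +x half is empty
- lens_case: bystander: round dark leather lens case, 59x54x76 mm, upright; origin at the centre of its underside
- thread_spool: bystander: wooden bobbin of thread, 28 mm wide, 36 mm high, upright; origin at the centre of its underside
- box_stag: bystander: tall pale card box with a pinned beetle, 40x49x117 mm, upright; origin at the centre of its underside
- sharpener: bystander: pencil sharpener, 16x26x13 mm; origin at the centre of its underside
- date_stamp: bystander: office stamp with a turned wooden knob, 24x40x64 mm, standing in the -x end of the pen tray; origin at the centre of its underside
- eraser: bystander: eraser in a card sleeve, 19x42x12 mm, lying in the -x half of the pen tray; origin at the centre of its underside
Things that resemble listed ones, but are neither listed nor needed, are in the scene too. There is more than one size of the part that bears stand_drum; the job needs the smaller.

How it is judged (in metres and radians):
On the way, in this order (a step that is already met when the one before it is completed fails the run):
1. the ink bottle stands upright on the floor of the pen tray (x of bottle_centre in the frame of tray_floor between -0.1 and 0.1 m and y of bottle_centre in the frame of tray_floor between -0.05 and 0.05 m and z of bottle_centre in the frame of tray_floor below 0.031 m and angle between bottle_centre's own z axis and vertical below 0.08 rad), for 0.2 s.
2. the stand sits level with its ball foot in the pocket (angle between stand_drum's own z axis and vertical below 0.025 rad and distance between long_foot and pocket below 0.018 m and z of long_foot in the frame of pocket below 0.0025 m), for 0.2 s.
At the end, for the whole second after the job is handed in: The stand is level (within 0.025 rad, about 1.4 degrees) on the board, its ball foot on the pocket's floor (within 18 mm of the pocket's centre and 2.5 mm of its floor); the ink bottle stands upright (within 0.08 rad) on the floor of the pen tray (all of step 1 and all of step 2); the robot touches nothing.
It fails at once if the lens case, thread bobbin, tall beetle box or sharpener is pushed more than 3 cm from its place (distance of any of lens_case, thread_spool, box_stag, sharpener from where it was at the start of the episode above 0.03 m).
It fails at once if the office stamp or the eraser is pushed more than 3 cm from its place (distance of any of date_stamp, eraser from where it was at the start of the episode above 0.03 m).
It fails at once if the ink bottle is tipped over (angle between bottle_centre's own z axis and vertical above 0.6 rad).
It fails at once if the stand is tipped over (angle between stand_drum's own z axis and vertical above 0.5 rad).
It fails at once if the stand is lifted clear of the board (its drum more than 2.5 cm above its seated height) (z of stand_drum in the frame of board above 0.11 m).
It also fails if it takes over 72 s, if anything falls off the work surface, if the arm or the gripper's body presses on something with over 40 N, if the wrist force passes 120 N, or if a joint passes its speed limit or range.

## Working session

There is one attempt and no reset: what is moved stays moved. The work goes in short steps, Python scripts to look and compute and a tool call to move; the robot and the scene stay as the last step left them, time stands still between calls to the robot, and variables do not carry over. Pictures are saved under pics/ and viewed, at most 10 in all, crops included, and the job is handed in when it is done.

Besides the shell and the picture viewer there is one more tool, called after ">>>" by a JSON object that holds its "api" and its "payload", one argument or row to a line. step_arm: Moves the arm, as the interface text tells. Its arguments: {"type":"object","properties":{"rows":{"type":"array"},"force":{"type":"number"}},"required":["rows"]}

```bash
mkdir -p pics; ls; cat > h.py <<'E'
import numpy as np, cv2, json
from rig import r, eyes, job_done
def grab(n):
    m=eyes.camera_model(n); im,d=eyes.read_camera(n)
    np.savez(f'pics/{n}.npz',im=im,d=d,pose=m['pose'],k=[m['fx'],m['fy'],m['cx'],m['cy']])
    return load(n)
def load(n):
    z=np.load(f'pics/{n}.npz'); return z['im'],z['d'],z['pose'],z['k']
def world(d,P,k):
    v,u=np.mgrid[:d.shape[0],:d.shape[1]]
    c=np.stack([(u-k[2])/k[0]*d,(v-k[3])/k[1]*d,d,np.ones_like(d)],-1)
    return (c@np.array(P).T)[...,:3]
def save(im,n): cv2.imwrite(f'pics/{n}.png',im[...,::-1])
E
python3 - <<'E'
from h import *
for n in('side','top'):
    im,d,P,k=grab(n); save(im,n+'0'); print(n,k,P.round(2).tolist())
s=r.state();print(s['t'],s['tcp_pos'],s['eef_rot'],s['opening'],s['ft_force'])
E
```

```text
pics
side [515.12039862 515.12039862 282.55618    209.21564041] [[-0.49, 0.72, -0.49, 1053.91], [0.87, 0.41, -0.28, 267.71], [0.0, -0.57, -0.82, 934.31], [0.0, 0.0, 0.0, 1.0]]
top [472.46152213 472.46152213 281.33544158 200.16951785] [[-0.18, -0.93, 0.32, 152.81], [-0.98, 0.17, -0.07, 28.73], [0.01, -0.33, -0.94, 1209.8], [0.0, 0.0, 0.0, 1.0]]
0.1 [232.26714769 606.34584338 225.59796857] [-0.57124828 -3.08884982  0.00361404] 93.06992142397783 [-0.15361097  0.12884876 -0.14739071]
```

View pics/side0.png

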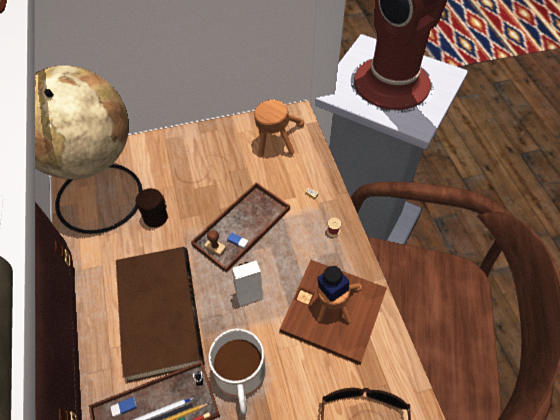

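View pics/top0.png

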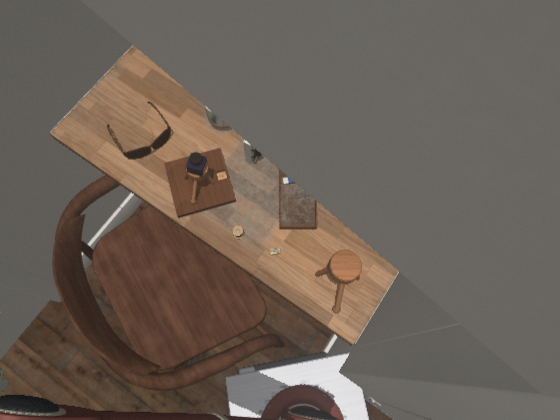

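The side view shows two stools: a small one at (335,295) carrying the bottle on the dark board, and a larger empty one at (272,117). The small one fits, because it is on the board and holds the bottle. The pocket is the pale square at (304,297). The tray with stamp and eraser is at (240,225), and the pencil tray at (150,400) is the wrong one. Next I measure these and crop for confirmation.

```bash
python3 - <<'E'
from h import *
for n,pts in (('side',dict(pocket=(304,297),cap=(333,272),bottlebody=(325,288),board=(345,345),boardL=(284,333),boardT=(312,264),boardR=(384,292),boardB=(361,357),trayfloor=(258,210),trayfloor2=(235,222),t1=(257,186),t2=(289,208),t3=(224,266),t4=(195,240),stamp=(212,234),eraser=(238,240),box=(246,267),lens=(150,193),spool=(334,221),sharp=(312,192),foot=(357,288),foot2=(347,318))),
 ('top',dict(cap=(196,158),pocket=(222,176),leg=(194,197),bA=(166,162),bB=(222,151),bC=(234,204),bD=(177,215),drum=(195,175),tray=(298,205),spool=(238,231)))):
    im,d,P,k=load(n); W=world(d,P,k)
    for a,(u,v) in pts.items(): print(n,a,W[v,u].round(0).tolist())
im,_,_,_=load('side'); a=cv2.resize(im[245:370,260:410],None,fx=4,fy=4,interpolation=cv2.INTER_CUBIC)
save(a,'crop1')
im,_,_,_=load('top'); b=cv2.resize(im[140:225,150:250],None,fx=5,fy=5,interpolation=cv2.INTER_CUBIC)
save(b,'crop2')
E
```

```text
side pocket [661.0, 92.0, 9.0]
side cap [657.0, 140.0, 154.0]
side bottlebody [680.0, 139.0, 132.0]
side board [712.0, 204.0, 21.0]
side boardL [742.0, 93.0, 4.0]
side boardT [594.0, 74.0, 20.0]
side boardR [579.0, 224.0, 21.0]
side boardB [718.0, 239.0, 20.0]
side trayfloor [527.0, -94.0, 6.0]
side trayfloor2 [578.0, -121.0, 5.0]
side t1 [476.0, -128.0, 12.0]
side t2 [492.0, -36.0, 12.0]
side t3 [684.0, -78.0, 17.0]
side t4 [663.0, -164.0, 18.0]
side stamp [656.0, -120.0, 66.0]
side eraser [618.0, -87.0, 16.0]
side box [707.0, -5.0, 119.0]
side lens [641.0, -282.0, 77.0]
side spool [489.0, 70.0, 35.0]
side sharp [430.0, -12.0, 13.0]
side foot [606.0, 176.0, 37.0]
side foot2 [673.0, 187.0, 42.0]
top cap [656.0, 137.0, 157.0]
top pocket [659.0, 89.0, 11.0]
top leg [600.0, 168.0, 43.0]
top bA [734.0, 237.0, -1.0]
top bB [739.0, 79.0, -1.0]
top bC [577.0, 70.0, 0.0]
top bD [567.0, 221.0, 20.0]
top drum [638.0, 152.0, 97.0]
top tray [543.0, -100.0, 0.0]
top spool [492.0, 69.0, 31.0]
```

View pics/crop1.png

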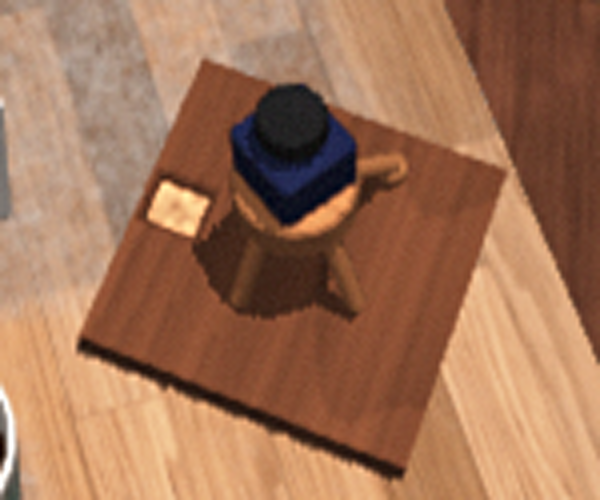

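View pics/crop2.png

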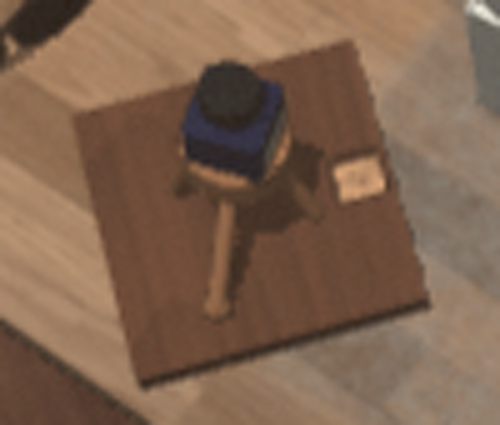

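The crops confirm the target: the small stool with the bottle. In crop1 its ball foot is at (395,170), pointing to world -x, and the pocket is at (180,208), on the -y side. So the stand has to turn about +90°. Now I fit the board, tray and bottle.

```bash
python3 - <<'E'
from h import *
im,d,P,k=load('side'); W=world(d,P,k)
X,Y,Z=W[...,0],W[...,1],W[...,2]
def rect(m,n):
    p=W[m][:,:2].astype(np.float32); c,s,a=cv2.minAreaRect(p); print(n,m.sum(),np.round(c,1),np.round(s,1),round(a,1),'medz',np.median(Z[m]).round(1)); print(cv2.boxPoints((c,s,a)).round(0).tolist())
m=(X>540)&(X<780)&(Y>40)&(Y<270)&(Z>14)&(Z<26)&(d>0); m=cv2.morphologyEx(m.astype(np.uint8),cv2.MORPH_OPEN,np.ones((3,3)))>0
rect(m,'board')
hsv=cv2.cvtColor(im,cv2.COLOR_RGB2HSV)
m=(X>430)&(X<730)&(Y>-200)&(Y<-15)&(Z>12)&(Z<22)&(d>0); rect(m,'traywall')
pk=(hsv[...,2]>170)&(hsv[...,1]<170)&(X>630)&(X<690)&(Y>70)&(Y<115); rect(pk,'pocket'); 
# bottle
near=(X>590)&(X<720)&(Y>80)&(Y<210)&(d>0)
b=near&(im[...,2]>1.3*im[...,0].astype(float))&(Z>90); rect(b,'blue'); 
cap=near&(Z>152); print('cap',W[cap].mean(0).round(1),cap.sum(),Z[cap].max())
sh=b&(Z>125); rect(sh,'shoulder')
from numpy.linalg import svd
q=W[cap]; c=q.mean(0); print('capn',svd(q-c)[2][2].round(3))
im,d,P,k=load('top'); W=world(d,P,k); X,Y,Z=W[...,0],W[...,1],W[...,2]; near=(X>590)&(X<720)&(Y>80)&(Y<210)&(d>0)
cap=near&(Z>152); print('cap',W[cap].mean(0).round(1),cap.sum(),Z[cap].max())
m=eyes.camera_model('wrist'); print(np.round(m['pose'],2).tolist(),m['fx'],r.state()['tcp_pos'])
E
```

```text
board 5050 [655.6 153.9] [162.8 160.2] 6.5 medz 18.5
[[566.0, 224.0], [584.0, 65.0], [746.0, 84.0], [727.0, 243.0]]
traywall 1028 [578.6 -93.6] [152.7 298.5] 89.4 medz 16.6
[[429.0, -168.0], [727.0, -171.0], [729.0, -19.0], [430.0, -16.0]]
pocket 142 [666.3  83.9] [27.3 47.6] 31.5 medz 10.8
[[642.0, 97.0], [667.0, 56.0], [690.0, 71.0], [666.0, 111.0]]
blue 435 [661.4 143.8] [42.5 40.4] 64.6 medz 132.4
[[634.0, 133.0], [670.0, 116.0], [689.0, 154.0], [652.0, 172.0]]
cap [661.8 141.6 155.2] 232 159.1092507840698
shoulder 314 [661.2 143.5] [41.5 40.5] 64.1 medz 134.1
[[634.0, 134.0], [670.0, 116.0], [688.0, 153.0], [652.0, 171.0]]
capn [-0.049  0.073 -0.996]
cap [657.2 140.9 154.4] 79 157.79976372656506
[[0.36, 0.91, 0.22, 170.26], [0.93, -0.35, -0.09, 629.49], [-0.0, 0.24, -0.97, 383.91], [0.0, 0.0, 0.0, 1.0]] 346.2057957513822 [232.26714769 606.34584338 225.59796857]
```

>>> {"api": "step_arm", "payload": {
  "rows": [
    [[0, 0, -0.788, 0.86, -0.926, 0.22, 1], [0, 0, -0.788, 0.86, -0.926, 0.22, 1], [0, 0, -0.788, 0.86, -0.926, 0.22, 1], [0, 0, -0.788, 0.86, -0.926, 0.22, 1], [0, 0, -0.788, 0.86, -0.926, 0.22, 1], [0, 0, -0.788, 0.86, -0.926, 0.22, 1], [0, 0, -0.788, 0.86, -0.926, 0.22, 1], [0, 0, -0.788, 0.86, -0.926, 0.22, 1], [0, 0, -0.788, 0.86, -0.926, 0.22, 1], [0, 0, -0.788, 0.86, -0.926, 0.22, 1]]
  ]
}}

```text
t: 0.93
tcp_pos: [448.9, 373.4, 281.7]
eef_rot: [1.768, 2.596, -0.0]
ft_force: [-0.1, 1.5, -0.3]
opening: 92.6
finger_force: 0.0
```

>>> {"api": "step_arm", "payload": {
  "rows": [
    [[0, 0, -0.788, 0.86, -0.926, 0, 1], [0, 0, -0.788, 0.86, -0.926, 0, 1], [0, 0, -0.788, 0.86, -0.926, 0, 1], [0, 0, -0.788, 0.86, -0.926, 0, 1], [0, 0, -0.788, 0.86, -0.926, 0, 1], [0, 0, -0.788, 0.86, -0.926, 0, 1], [0, 0, -0.788, 0.86, -0.926, 0, 1], [0, 0, -0.788, 0.86, -0.926, 0, 1], [0, 0, -0.788, 0.86, -0.926, 0, 1], [0, 0, -0.788, 0.86, -0.926, 0, 1]]
  ]
}}

```text
t: 1.77
tcp_pos: [662.2, 144.6, 280.1]
eef_rot: [-2.655, -1.675, 0.003]
ft_force: [-0.1, 0.8, 0.3]
opening: 92.8
finger_force: 0.0
```

```bash
python3 - <<'E'
from h import *
from scipy.spatial.transform import Rotation as R
s=r.state(); print(s['t'],s['tcp_pos'],R.from_rotvec(s['eef_rot']).as_matrix().round(3).tolist(),np.round(s['joint_pos'],2))
im,d,P,k=grab('wrist'); W=world(d,P,k); X,Y,Z=W[...,0],W[...,1],W[...,2]
near=(X>590)&(X<730)&(Y>80)&(Y<210)&(d>0)
b=near&(im[...,2]>1.3*im[...,0].astype(float))&(Z>90)
for m,n in((b&(Z>122),'shoulder'),(near&(Z>147),'cap'),(near&(Z>20)&(Z<45)&(X<625),'foot')):
    if m.sum()<10: print(n,m.sum()); continue
    p=W[m]; c,sz,a=cv2.minAreaRect(p[:,:2].astype(np.float32)); print(n,m.sum(),np.round(c,1),np.round(sz,1),round(a,1),p.mean(0).round(1),'n',np.linalg.svd(p-p.mean(0))[2][2].round(3))
save(im,'wrist1')
E
```

```text
1.7667 [662.22454782 144.59261006 280.06888919] [[0.431, 0.902, -0.003], [0.902, -0.431, 0.001], [-0.001, -0.003, -1.0]] [-0.48  0.66  0.46  1.25 -0.28  1.29 -0.47]
shoulder 4453 [662.3 151.5] [ 58.6 122. ] 64.4 [670.7 161.1 331.2] n [-0.4   -0.914  0.067]Traceback (most recent call last):
  File "<stdin>", line 9, in <module>
    u, s, vh = gufunc(a, signature=signature)
               ~~~~~~^^^^^^^^^^^^^^^^^^^^^^^^
numpy._core._exceptions._ArrayMemoryError: Unable to allocate 37.5 GiB for an array with shape (70904, 70904) and data type float64
```

```bash
python3 - <<'E'
from h import *
im,d,P,k=load('wrist'); W=world(d,P,k); X,Y,Z=W[...,0],W[...,1],W[...,2]
near=(X>590)&(X<730)&(Y>80)&(Y<210)&(d>0)&(Z<175)
b=near&(im[...,2]>1.3*im[...,0].astype(float))&(Z>90)
for m,n in((b&(Z>122),'shoulder'),(near&(Z>147),'cap'),(near&(Z>20)&(Z<45)&(X<625),'foot'),(near&(Z>22)&(Z<60)&(X<640),'leg')):
    if m.sum()<10: print(n,m.sum()); continue
    p=W[m]; c,sz,a=cv2.minAreaRect(p[:,:2].astype(np.float32)); print(n,m.sum(),np.round(c,1),np.round(sz,1),round(a,1),p.mean(0).round(1),'n',np.linalg.svd(p-p.mean(0),full_matrices=False)[2][2].round(3))
save(im,'wrist1')
E
```

```text
shoulder 962 [658.4 143.2] [40.3 39. ] 64.1 [660.2 151.5 135.5] n [0.098 0.153 0.983]
cap 1086 [659.  140.7] [31.4 31.7] 26.6 [659.5 141.2 154.7] n [ 0.059 -0.011  0.998]
foot 207 [607.1 145.6] [ 34.3 128.9] 0.1 [600.8 162.9  29.4] n [ 0.664 -0.073  0.744]
leg 237 [604.3 169.3] [15.5 33.6] 58.6 [604.5 171.7  43.3] n [-0.442  0.646  0.622]
```

View pics/wrist1.png

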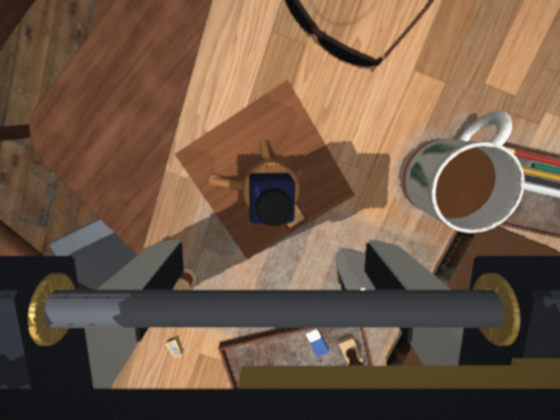

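>>> {"api": "step_arm", "payload": {
  "rows": [
    [[0.04, 0.02, 0, -0.008, 0, -0.1, 1], [0.086, 0.048, 0, -0.016, 0, -0.2, 1], [0.086, 0.048, 0, -0.016, 0, -0.3, 1], [0.086, 0.048, 0, -0.016, 0, -0.4, 1], [0.086, 0.048, 0, -0.016, 0, -0.48, 1], [0.086, 0.048, 0, -0.016, 0, -0.54, 1], [0.086, 0.048, 0, -0.016, 0, -0.6, 1], [0.086, 0.048, 0, -0.016, 0, -0.64, 1], [0.086, 0.048, 0, -0.016, 0, -0.66, 1], [0.086, 0.048, 0, -0.016, 0, -0.66, 1]]
  ]
}}

```text
t: 2.65
tcp_pos: [657.1, 146.2, 115.6]
eef_rot: [-2.566, -1.623, -0.006]
ft_force: [0.1, 0.8, 0.6]
opening: 93.1
finger_force: 0.0
```

>>> {"api": "step_arm", "payload": {
  "rows": [
    [[0, 0, 0, 0, 0, 0, 0.7], [0, 0, 0, 0, 0, 0, 0.6], [0, 0, 0, 0, 0, 0, 0.52], [0, 0, 0, 0, 0, 0, 0.48], [0, 0, 0, 0, 0, 0, 0.45], [0, 0, 0, 0, 0, 0, 0.4], [0, 0, 0, 0, 0, 0, 0.3], [0, 0, 0, 0, 0, 0, 0.2], [0, 0, 0, 0, 0, 0, 0.2], [0, 0, 0, 0, 0, 0, 0.2]]
  ],
  "force": 12
}}

```text
t: 3.48
tcp_pos: [658.5, 144.0, 116.7]
eef_rot: [-2.57, -1.621, -0.008]
ft_force: [0.7, -0.5, 0.9]
opening: 42.1
finger_force: 12.0
```

>>> {"api": "step_arm", "payload": {
  "rows": [
    [[0, 0, 0, 0, 0, 0.02, 0.2], [0, 0, 0, 0, 0, 0.06, 0.2], [0, 0, 0, 0, 0, 0.12, 0.2], [-0.03, -0.016, 0, 0, 0, 0.2, 0.2], [-0.06, -0.032, 0, 0, 0, 0.28, 0.2], [-0.086, -0.048, 0, 0, 0, 0.36, 0.2], [-0.086, -0.048, 0, 0, 0, 0.4, 0.2], [-0.086, -0.048, 0, 0, 0, 0.4, 0.2], [-0.086, -0.048, 0, 0, 0, 0.4, 0.2], [-0.086, -0.048, 0, 0, 0, 0.4, 0.2]]
  ]
}}

```text
t: 4.32
tcp_pos: [657.8, 143.1, 215.4]
eef_rot: [-2.657, -1.674, 0.004]
ft_force: [0.9, 0.4, -1.8]
opening: 42.0
finger_force: 12.0
```

>>> {"api": "step_arm", "payload": {
  "rows": [
    [[0, 0, 0.03, -0.06, -0.1, 0, 0.2], [0, 0, 0.06, -0.12, -0.22, 0, 0.2], [0, 0, 0.1, -0.18, -0.36, 0, 0.2], [0, 0, 0.14, -0.26, -0.5, 0, 0.2], [0, 0, 0.18, -0.34, -0.64, 0, 0.2], [0, 0, 0.2, -0.41, -0.78, 0, 0.2], [0, 0, 0.233, -0.46, -0.88, 0, 0.2], [0, 0, 0.233, -0.5, -0.944, 0, 0.2], [0, 0, 0.233, -0.5, -0.944, 0, 0.2], [0, 0, 0.233, -0.5, -0.944, 0, 0.2]]
  ]
}}

```text
t: 5.15
tcp_pos: [532.5, -93.2, 215.8]
eef_rot: [-2.436, -1.981, 0.002]
ft_force: [0.2, 0.4, -1.7]
opening: 41.8
finger_force: 12.0
```

```bash
python3 - <<'E'
from h import *
from scipy.spatial.transform import Rotation as R
s=r.state(); print(s['t'],s['tcp_pos'].round(1) if hasattr(s['tcp_pos'],'round') else s['tcp_pos'],R.from_rotvec(s['eef_rot']).as_matrix().round(3).tolist(),s['opening'],s['ft_force'])
im,d,P,k=grab('side'); W=world(d,P,k); X,Y,Z=W[...,0],W[...,1],W[...,2]
a=cv2.resize(im[150:370,180:400],None,fx=2.7,fy=2.7,interpolation=cv2.INTER_CUBIC); save(a,'crop3')
# board-top stool points
m=(d>0)&(X>610)&(X<710)&(Y>100)&(Y<205)&(Z>88)&(Z<112); p=W[m]; c,s_,a=cv2.minAreaRect(p[:,:2].astype(np.float32)); print(m.sum(),c,s_,p.mean(0))
b=(d>0)&(X>470)&(X<600)&(Y>-160)&(Y<-40)&(im[...,2]>1.3*im[...,0].astype(float))&(Z>100)&(Z<280); p=W[b]; print('blue z',b.sum(),p[:,2].min(),p[:,2].max(),p.mean(0))
E
```

```text
5.15 [532.5 -93.2 215.8] [[0.204, 0.979, -0.002], [0.979, -0.204, 0.001], [0.0, -0.002, -1.0]] 41.79020478595433 [ 0.24969298  0.40323044 -1.66337654]
818 (660.9168090820312, 147.7680206298828) (56.651939392089844, 57.15010452270508) [662.99075761 148.90625099 100.06021342]
blue z 350 203.67708439626165 263.0662401676783 [540.61723517 -77.45767643 226.58953291]
```

View pics/crop3.png

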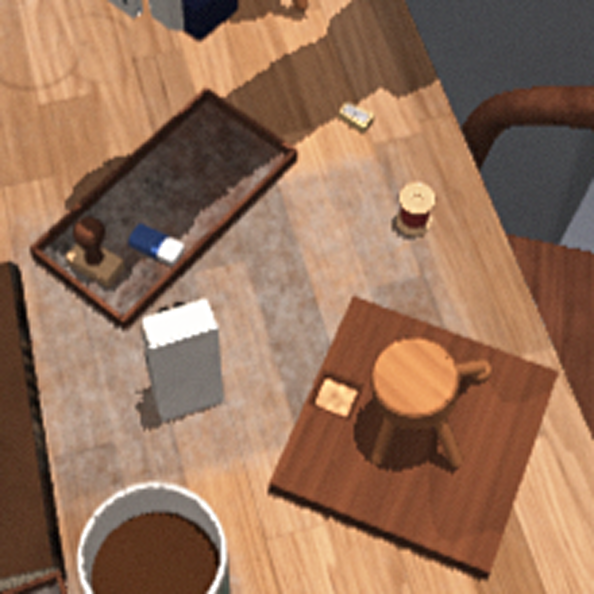

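>>> {"api": "step_arm", "payload": {
  "rows": [
    [[0, 0, 0, 0, 0, -0.1, 0.2], [0, 0, 0, 0, 0, -0.22, 0.2], [0, 0, 0, 0, 0, -0.34, 0.2], [0, 0, 0, 0, 0, -0.46, 0.2], [0, 0, 0, 0, 0, -0.56, 0.2], [0, 0, 0, 0, 0, -0.64, 0.2], [0, 0, 0, 0, 0, -0.7, 0.2], [0, 0, 0, 0, 0, -0.74, 0.2], [0, 0, 0, 0, 0, -0.76, 0.2], [0, 0, 0, 0, 0, -0.76, 0.2]]
  ]
}}

```text
t: 6.03
tcp_pos: [533.4, -90.8, 25.5]
eef_rot: [-2.43, -1.988, 0.001]
ft_force: [0.4, 0.3, -0.4]
opening: 41.9
finger_force: 12.0
```

>>> {"api": "step_arm", "payload": {
  "rows": [
    [[0, 0, 0, 0, 0, -0.002, 0.2], [0, 0, 0, 0, 0, -0.006, 0.2], [0, 0, 0, 0, 0, -0.01, 0.2], [0, 0, 0, 0, 0, -0.014, 0.2], [0, 0, 0, 0, 0, -0.018, 0.2], [0, 0, 0, 0, 0, -0.02, 0.2], [0, 0, 0, 0, 0, -0.022, 0.2], [0, 0, 0, 0, 0, -0.024, 0.2], [0, 0, 0, 0, 0, -0.024, 0.2], [0, 0, 0, 0, 0, -0.024, 0.2]]
  ]
}}

```text
t: 6.87
tcp_pos: [533.4, -92.0, 20.6]
eef_rot: [-2.433, -1.987, 0.0]
ft_force: [0.4, -0.8, -0.2]
opening: 41.9
finger_force: 12.0
```

>>> {"api": "step_arm", "payload": {
  "rows": [
    [[0, 0, 0, 0, 0, -0.002, 0.2], [0, 0, 0, 0, 0, -0.004, 0.2], [0, 0, 0, 0, 0, -0.006, 0.2], [0, 0, 0, 0, 0, -0.008, 0.2], [0, 0, 0, 0, 0, -0.008, 0.2], [0, 0, 0, 0, 0, -0.008, 0.2], [0, 0, 0, 0, 0, -0.008, 0.2], [0, 0, 0, 0, 0, -0.008, 0.2], [0, 0, 0, 0, 0, -0.008, 0.2], [0, 0, 0, 0, 0, -0.008, 0.2]]
  ]
}}

```text
t: 7.7
tcp_pos: [533.5, -91.9, 19.5]
eef_rot: [-2.434, -1.986, -0.001]
ft_force: [-2.0, 1.7, 5.6]
opening: 41.9
finger_force: 12.0
```

>>> {"api": "step_arm", "payload": {
  "rows": [
    [[0, 0, 0, 0, 0, 0, 0.46], [0, 0, 0, 0, 0, 0, 0.5], [0, 0, 0, 0, 0, 0, 0.54], [0, 0, 0, 0, 0, 0, 0.58], [0, 0, 0, 0, 0, 0, 0.58], [0, 0, 0, 0, 0, 0, 0.58], [0, 0, 0, 0, 0, 0.02, 0.58], [0, 0, 0, 0, 0, 0.06, 0.58], [0, 0, 0, 0, 0, 0.12, 0.58], [0, 0, 0, 0, 0, 0.2, 0.58]]
  ]
}}

```text
t: 8.53
tcp_pos: [532.7, -91.9, 69.0]
eef_rot: [-2.432, -1.986, 0.002]
ft_force: [-0.1, -0.2, -0.3]
opening: 54.0
finger_force: 0.0
```

>>> {"api": "step_arm", "payload": {
  "rows": [
    [[0, 0, 0, 0, 0, 0.12, 0.58], [0, 0, 0, 0, 0, 0.26, 0.58], [0, 0, 0, 0, 0.04, 0.4, 0.7], [0, 0, 0, 0.04, 0.16, 0.54, 1], [0, 0, 0, 0.1, 0.32, 0.66, 1], [0, 0, 0, 0.2, 0.48, 0.76, 1], [0, 0, 0, 0.3, 0.64, 0.76, 1], [0, 0, 0, 0.42, 0.78, 0.76, 1], [0, 0, 0, 0.51, 0.89, 0.76, 1], [0, 0, 0, 0.51, 0.89, 0.76, 1]]
  ]
}}

```text
t: 9.37
tcp_pos: [662.1, 135.6, 259.9]
eef_rot: [-2.428, -1.992, -0.005]
ft_force: [0.1, 0.3, 0.7]
opening: 92.8
finger_force: 0.0
```

```bash
python3 - <<'E'
from h import *
s=r.state(); print(s['t'],np.round(s['tcp_pos'],1),np.round(s['joint_pos'],2))
def rect(p,n): c,sz,a=cv2.minAreaRect(p[:,:2].astype(np.float32)); print(n,len(p),np.round(c,1),np.round(sz,1),round(a,1),p.mean(0).round(1),'n',np.linalg.svd(p-p.mean(0),full_matrices=False)[2][2].round(3))
for n in('wrist','side'):
    im,d,P,k=grab(n); W=world(d,P,k); X,Y,Z=W[...,0],W[...,1],W[...,2]; ok=d>0
    m=ok&(abs(X-660)<45)&(abs(Y-148)<45)&(Z>92)&(Z<110)
    if m.sum()>20: rect(W[m],n+' drum')
    top=m&(Z>96); 
    if top.sum()>20: rect(W[top],n+' drumtop')
    hsv=cv2.cvtColor(im,cv2.COLOR_RGB2HSV)
    for z0,z1 in((22,32),(32,42),(42,52),(52,64)):
        l=ok&(X<628)&(X>580)&(Y>140)&(Y<200)&(Z>z0)&(Z<z1); 
        if l.sum()>4: print(n,'leg',z0,l.sum(),np.median(W[l],0).round(1))
    pk=ok&(abs(X-662)<28)&(abs(Y-92)<28)&(Z<15)&(Z>5)&(hsv[...,2]>120)
    if pk.sum()>20: rect(W[pk],n+' pocket')
    b=ok&(abs(X-533)<45)&(abs(Y+92)<45)&(Z>30)&(Z<70)
    if b.sum()>20: rect(W[b],n+' bottle'); rect(W[b&(Z>54)],n+' cap'); print(Z[b].max())
    save(im,n+'2')
E
```

```text
9.3667 [662.1 135.6 259.9] [-0.44  0.66  0.4   1.3  -0.26  1.23 -0.23]
wrist drum 2911 [658.3 146.1] [57.3 56.5] 78.9 [658.5 147.4 100.6] n [ 0.048 -0.076  0.996]
wrist drumtop 2862 [658.  146.1] [57.1 56.3] 34.5 [658.5 147.2 100.7] n [ 0.049 -0.086  0.995]
wrist leg 22 57 [596.3 178.1  30.2]
wrist leg 32 75 [597.3 174.7  36.9]
wrist leg 42 79 [606.7 170.5  47.2]
wrist leg 52 99 [617.  165.8  58.4]
wrist pocket 251 [661.3  88.7] [23.5 18.6] 9.5 [661.   88.4  10.9] n [ 0.006 -0.007  1.   ]
wrist bottle 976 [532.9 -90.9] [40.3 41.7] 77.5 [536.6 -83.2  44.7] n [-0.476 -0.773 -0.419]
wrist cap 285 [533.9 -85.4] [16.7 31.8] 76.2 [534.4 -85.5  57.9] n [0.04  0.089 0.995]
60.44780858547409
side drum 781 [660.7 147.2] [55.7 56.6] 28.3 [662.3 148.5 100.4] n [ 0.075 -0.069  0.995]
side drumtop 735 [660.3 148. ] [55.4 55.2] 26.7 [661.4 148.4 100.8] n [ 0.052 -0.08   0.995]
side leg 22 30 [601.4 177.4  26.5]
side leg 32 21 [599.6 176.8  35.9]
side leg 42 19 [608.1 172.1  46.6]
side leg 52 19 [618.7 168.2  57. ]
side pocket 116 [661.1  92. ] [21.  24.4] 7.5 [661.   92.   10.8] n [ 0.026  0.013 -1.   ]
side bottle 379 [534.6 -90.5] [42.6 42.3] 76.8 [540.3 -87.1  46.7] n [0.659 0.425 0.62 ]
side cap 151 [535.2 -89.6] [30.2 30.2] 81.5 [535.9 -90.1  58.3] n [-0.019 -0.006 -1.   ]
64.04309529911154
```

View pics/wrist2.png

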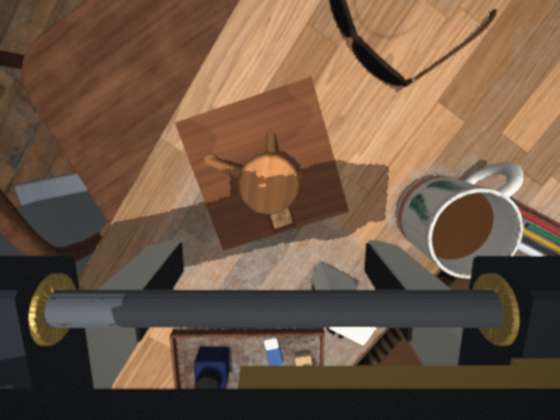

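>>> {"api": "step_arm", "payload": {
  "rows": [
    [[0, 0, -0.1, -0.012, 0.072, -0.05, 1], [0, 0, -0.2, -0.012, 0.072, -0.1, 1], [0, 0, -0.3, -0.012, 0.072, -0.2, 1], [0, 0, -0.42, -0.012, 0.072, -0.3, 1], [0, 0, -0.54, -0.012, 0.072, -0.36, 1], [0, 0, -0.66, -0.012, 0.072, -0.43, 1], [0, 0, -0.78, -0.012, 0.072, -0.43, 1], [0, 0, -0.86, -0.012, 0.072, -0.43, 1], [0, 0, -0.92, -0.012, 0.072, -0.43, 1], [0, 0, -0.92, -0.012, 0.072, -0.43, 1]]
  ]
}}

```text
t: 10.3
tcp_pos: [657.4, 147.2, 151.9]
eef_rot: [3.077, 0.629, -0.001]
ft_force: [1.0, -0.1, -0.6]
opening: 93.1
finger_force: 0.0
```

>>> {"api": "step_arm", "payload": {
  "rows": [
    [[0.08, 0.048, 0, 0, 0, 0, 1], [0.08, 0.048, 0, 0, 0, -0.04, 1], [0.08, 0.048, 0, 0, 0, -0.08, 1], [0.08, 0.048, 0, 0, 0, -0.12, 1], [0.08, 0.048, 0, 0, 0, -0.16, 1], [0.08, 0.048, 0, 0, 0, -0.19, 1], [0.08, 0.048, 0, 0, 0, -0.21, 1], [0.08, 0.048, 0, 0, 0, -0.22, 1], [0.08, 0.048, 0, 0, 0, -0.22, 1], [0.08, 0.048, 0, 0, 0, -0.22, 1]]
  ]
}}

```text
t: 11.13
tcp_pos: [658.2, 148.6, 96.3]
eef_rot: [-2.987, -0.615, 0.049]
ft_force: [-0.0, 0.5, 0.3]
opening: 93.1
finger_force: 0.0
```

>>> {"api": "step_arm", "payload": {
  "rows": [
    [[0, 0, 0, 0, 0, -0.03, 1], [0, 0, 0, 0, 0, -0.057, 1], [0, 0, 0, 0, 0, -0.057, 0.85], [0, 0, 0, 0, 0, -0.057, 0.75], [0, 0, 0, 0, 0, -0.057, 0.68], [0, 0, 0, 0, 0, -0.057, 0.64], [0, 0, 0, 0, 0, -0.057, 0.6], [0, 0, 0, 0, 0, -0.057, 0.5], [0, 0, 0, 0, 0, -0.057, 0.4], [0, 0, 0, 0, 0, -0.057, 0.4]]
  ],
  "force": 12
}}

```text
t: 11.97
tcp_pos: [658.3, 148.3, 82.2]
eef_rot: [-2.987, -0.615, 0.048]
ft_force: [0.5, -0.7, 0.1]
opening: 57.9
finger_force: 12.0
```

Gripped at 57.9 mm, which matches the drum. Now the turn, in three parts.

>>> {"api": "step_arm", "payload": {
  "rows": [
    [[0, 0, 0.08, 0.002, 0.001, 0, 0.4], [0, 0, 0.16, 0.004, 0.003, 0, 0.4], [0, 0, 0.24, 0.006, 0.004, 0, 0.4], [0, 0, 0.32, 0.007, 0.005, 0, 0.4], [0, 0, 0.4, 0.009, 0.007, 0, 0.4], [0, 0, 0.48, 0.01, 0.009, 0, 0.4], [0, 0, 0.56, 0.011, 0.011, 0, 0.4], [0, 0, 0.62, 0.012, 0.012, 0, 0.4], [0, 0, 0.66, 0.012, 0.013, 0, 0.4], [0, 0, 0.66, 0.012, 0.013, 0, 0.4]]
  ]
}}

```text
t: 12.8
tcp_pos: [662.0, 149.1, 82.5]
eef_rot: [-2.619, -1.599, 0.094]
ft_force: [0.7, -2.3, 1.4]
opening: 57.7
finger_force: 12.0
```

>>> {"api": "step_arm", "payload": {
  "rows": [
    [[0, 0, 0.08, 0, 0.002, 0, 0.4], [0, 0, 0.16, 0.001, 0.004, 0, 0.4], [0, 0, 0.24, 0.001, 0.006, 0, 0.4], [0, 0, 0.32, 0.001, 0.008, 0, 0.4], [0, 0, 0.4, 0.001, 0.01, 0, 0.4], [0, 0, 0.48, 0.001, 0.012, 0, 0.4], [0, 0, 0.56, 0.001, 0.014, 0, 0.4], [0, 0, 0.62, 0.001, 0.016, 0, 0.4], [0, 0, 0.66, 0.001, 0.017, 0, 0.4], [0, 0, 0.66, 0.001, 0.017, 0, 0.4]]
  ]
}}

```text
t: 13.63
tcp_pos: [662.4, 155.4, 82.5]
eef_rot: [-1.937, -2.409, 0.127]
ft_force: [2.0, -1.7, 0.9]
opening: 58.0
finger_force: 12.0
```

```bash
python3 - <<'E'
from h import *
from scipy.spatial.transform import Rotation as R
s=r.state(); M=R.from_rotvec(s['eef_rot']).as_matrix(); print(s['t'],np.round(s['tcp_pos'],1),np.round(s['joint_pos'],2),'yaw',np.degrees(np.arctan2(M[1,1],M[0,1])),-M[:,2].round(3),s['ft_force'],s['opening'])
im,d,P,k=grab('side'); W=world(d,P,k); X,Y,Z=W[...,0],W[...,1],W[...,2]
for z0,z1 in((22,32),(32,42),(42,52),(52,64)):
    l=(d>0)&(np.hypot(X-655.6,Y-153.9)>30)&(np.hypot(X-655.6,Y-153.9)<72)&(Z>z0)&(Z<z1); p=W[l]
    print(z0,len(p),np.median(p,0).round(1) if len(p) else '')
a=cv2.resize(im[225:370,250:420],None,fx=3.5,fy=3.5,interpolation=cv2.INTER_CUBIC); save(a,'crop4')
E
```

```text
13.6333 [662.4 155.4  82.5] [-0.39  0.86  0.23  1.38 -0.19  1.02  0.1 ] yaw 12.375021477630638 [0.089 0.034 0.995] [ 1.97475549 -1.71339704  0.89246885] 57.96746206756475
22 46 [637.2 125.7  22.7]
32 20 [628.5  98.8  36.2]
42 13 [631.9 105.6  45. ]
52 2 [637.1 109.9  52.9]
```

View pics/crop4.png

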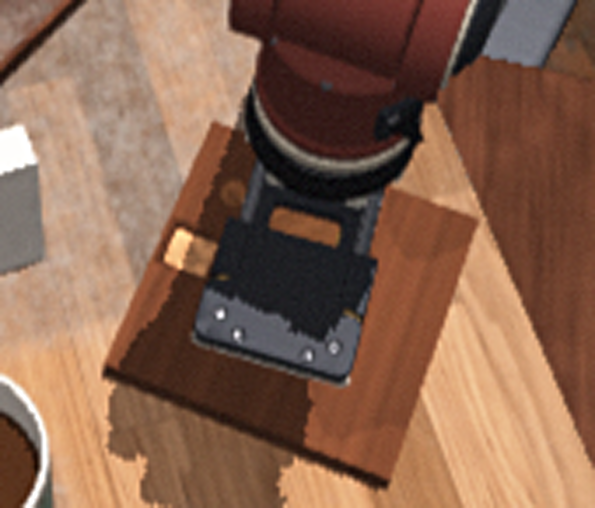

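>>> {"api": "step_arm", "payload": {
  "rows": [
    [[0, 0, 0.08, -0.002, 0.002, 0, 0.4], [0, 0, 0.16, -0.003, 0.004, 0, 0.4], [0, 0, 0.24, -0.005, 0.006, 0, 0.4], [0, 0, 0.32, -0.007, 0.008, 0, 0.4], [0, 0, 0.4, -0.009, 0.01, 0, 0.4], [0, 0, 0.48, -0.011, 0.012, 0, 0.4], [0, 0, 0.54, -0.013, 0.013, 0, 0.4], [0, 0, 0.58, -0.014, 0.014, 0, 0.4], [0, 0, 0.61, -0.014, 0.014, 0, 0.4], [0, 0, 0.61, -0.014, 0.014, 0, 0.4]]
  ]
}}

```text
t: 14.52
tcp_pos: [658.5, 160.3, 82.4]
eef_rot: [-1.091, -2.921, 0.145]
ft_force: [3.2, -0.2, -0.2]
opening: 57.5
finger_force: 12.0
```

>>> {"api": "step_arm", "payload": {
  "rows": [
    [[0, 0, 0, 0, 0, 0, 0.64], [0, 0, 0, 0, 0, 0, 0.66], [0, 0, 0, 0, 0, 0, 0.7], [0, 0, 0, 0, 0, 0, 0.8], [0, 0, 0, 0, 0, 0, 1], [0, 0, 0, 0, 0, 0, 1], [0, 0, 0, 0, 0, 0.06, 1], [0, 0, 0, 0, 0, 0.16, 1], [0, 0, 0, 0, 0, 0.3, 1], [0, 0, 0, 0, 0, 0.4, 1]]
  ]
}}

```text
t: 15.35
tcp_pos: [658.3, 159.8, 184.3]
eef_rot: [-1.09, -2.921, 0.146]
ft_force: [0.8, 0.3, 0.3]
opening: 93.1
finger_force: 0.0
```

```bash
cat > chk.py <<'E'
from h import *
from scipy.spatial.transform import Rotation as R
s=r.state(); M=R.from_rotvec(s['eef_rot']).as_matrix(); print(s['t'],np.round(s['tcp_pos'],1),np.round(s['joint_pos'],2),'yaw',np.degrees(np.arctan2(M[1,1],M[0,1])),-M[:,2].round(3),s['ft_force'],s['opening'])
for n in('wrist','side'):
    im,d,P,k=grab(n); W=world(d,P,k); X,Y,Z=W[...,0],W[...,1],W[...,2]; rr=np.hypot(X-655.6,Y-153.9)
    m=(d>0)&(rr<42)&(Z>92)&(Z<108); p=W[m]
    if len(p)>30:
        q=p[p[:,2]>np.percentile(p[:,2],10)-1] 
        c,sz,_=cv2.minAreaRect(q[:,:2].astype(np.float32)); nn=np.linalg.svd(q-q.mean(0),full_matrices=False)[2][2]; print(n,'top',len(q),np.round(c,1),np.round(sz,1),np.median(q,0).round(1),(nn*np.sign(nn[2])).round(3),[np.percentile(q[:,2],t).round(1) for t in(2,98)])
    for z0,z1 in((22,32),(32,42),(42,52),(52,64)):
        l=(d>0)&(rr>30)&(rr<75)&(Z>z0)&(Z<z1)&(Y<150); 
        if l.sum()>3: print(n,'leg',z0,l.sum(),np.median(W[l],0).round(1))
E
python3 chk.py
```

```text
15.35 [658.3 159.8 184.3] [-0.35  0.73  0.1   1.32 -0.    1.16  0.58] yaw 49.028962612816564 [0.052 0.081 0.995] [0.79303468 0.27315332 0.25952452] 93.11859472801935
wrist top 4379 [653.3 154.5] [56.4 55.8] [652.7 155.5  98.1] [0.    0.002 1.   ] [np.float64(96.5), np.float64(99.4)]
wrist leg 22 72 [653.7  91.5  24.7]
wrist leg 32 57 [655.1  99.6  36.5]
wrist leg 42 44 [654.8 106.9  45.5]
wrist leg 52 5 [623.  149.6  53.7]
side top 591 [658.2 150.9] [56.3 44.9] [660.2 151.5  98.1] [ 0.004 -0.005  1.   ] [np.float64(95.1), np.float64(101.2)]
side leg 22 55 [662.3  95.2  22.9]
side leg 32 21 [660.6 102.2  38.2]
side leg 42 23 [660.1 109.2  46.1]
side leg 52 25 [660.3 118.7  57.8]
```

The stand is level (normal within 0.005, top at 98 mm) and the ball is in the pocket. I back off and take a final look.

>>> {"api": "step_arm", "payload": {
  "rows": [
    [[0, 0, 0, 0, 0.02, 0.1, 1], [0, 0, 0, 0, 0.1, 0.2, 1], [0, 0, 0, 0, 0.2, 0.3, 1], [0, 0, 0, -0.05, 0.35, 0.4, 1], [0, 0, 0, -0.1, 0.5, 0.4, 1], [0, 0, 0, -0.15, 0.65, 0.4, 1], [0, 0, 0, -0.2, 0.8, 0.4, 1], [0, 0, 0, -0.2, 0.8, 0.4, 1], [0, 0, 0, -0.2, 0.8, 0.4, 1], [0, 0, 0, -0.2, 0.8, 0.4, 1]]
  ]
}}

```text
t: 16.28
tcp_pos: [607.6, 359.0, 280.8]
eef_rot: [-1.089, -2.919, 0.152]
ft_force: [-0.2, -1.0, 0.8]
opening: 93.2
finger_force: 0.0
```

```bash
python3 chk.py; python3 - <<'E'
from h import *
im,*_=load('side'); save(cv2.resize(im[150:370,180:400],None,fx=2.7,fy=2.7,interpolation=cv2.INTER_CUBIC),'final')
E
```

```text
16.2833 [607.6 359.  280.8] [-0.62  0.74  0.1   1.04 -0.02  1.46  0.31] yaw 49.03298539763959 [0.054 0.084 0.995] [-0.23630264 -1.02575901  0.78165873] 93.24112140509018
wrist top 875 [663.1 147.7] [56.4 32.5] [661.9 148.3  98.2] [0.006 0.003 1.   ] [np.float64(96.8), np.float64(99.6)]
side top 728 [655.6 155.8] [56.1 55.6] [656.4 156.   98.2] [0.003 0.005 1.   ] [np.float64(95.3), np.float64(101.2)]
side leg 22 48 [662.   97.9  23.2]
side leg 32 24 [660.5 101.7  37.8]
side leg 42 20 [659.9 109.2  47.8]
side leg 52 28 [659.3 118.8  57.3]
```

View pics/final.png

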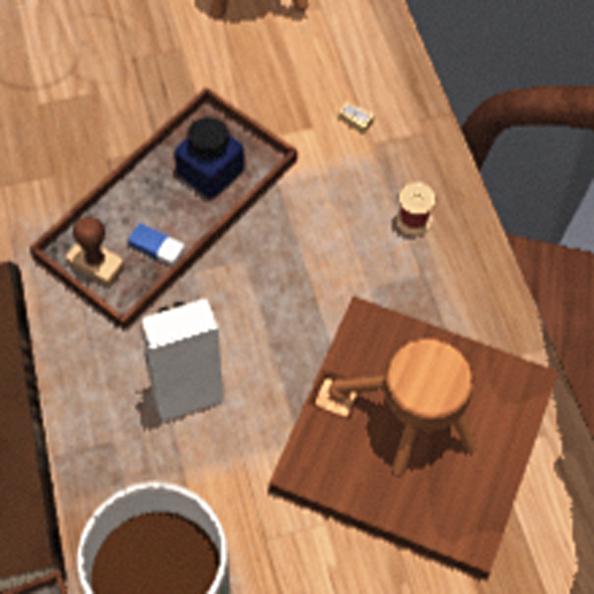

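The final view shows the bottle upright in the tray at (210,158), the ball foot in the pocket at (337,390) and everything else where it was.

```bash
python3 -c "
from rig import job_done
print(job_done())"
```

```text
the job is handed in; nothing more can be done
None
```

The job is handed in at about 16 s: the ink bottle stands upright on the pen tray floor, the stand measures level on the board with its ball foot in the pocket, and nothing else in view has moved (no verdict was returned).

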